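Set and lock the aperture wheel of the screen exposure unit

TASK

On the exposure unit, turn the aperture wheel anticlockwise (seen from above) by its upright post until the sector with the single large round opening shows in the hood's window and the wheel rests up against its hidden sprung end stop; feel for the stop gently, loading the wheel with less than 20 N. Then slide the lock bolt fully home towards the wheel, let go, and leave the other things on the table where they are.

Things in the scene. Friction and masses are not known exactly. Their poses are not given: they have to be found in the camera images.
- housing: Grey painted exposure unit, fixed to the table, 280 (its x) x 400 (its y) x 60 mm high. Origin at the centre of its underside, directly below the wheel's axle; z up; its -x side faces the robot (at yaw 0). A steel hood over the wheel's far part covers x 22 to 115, y -125 to 125 mm, its top 87 mm above the table (90 mm at the window's bezel).
- wheel: Aluminium aperture wheel, 208 mm across, lying flat. Origin on its axle at the housing's top (60 mm above the table); disc top 16 mm above this, hub cap 5 mm higher. z up; x points from the axle to the middle of the round-opening sector. It turns anticlockwise (+z) with a steady drag of 0.35 Nm (about 4 N at the post) and stays where it is left. Starts 1.0 to 1.8 rad short of its stop.
- axle (a point): On the wheel's axle at the housing's top; axes as the housing's. The hidden sprung end stop is under the disc: it is met with the wheel's x axis within 0.12 rad of the housing's x axis, either side, different every time; from there the push at the post rises 5 N per mm. Press it so that the push is 2 to 5 N above the drag: the drag then keeps the wheel there. Over 20 N on the wheel, pinching included, does damage.
- post (a point): Middle of the black upright round post by which the wheel is turned: 16 mm diameter, standing 40 mm above the disc top (foot 76, this point 96, top 116 mm above the table), 83 mm from the axle, at 210 degrees anticlockwise from the wheel's x axis (when set, on the unit's robot side). It can be pushed from the side with closed fingers. Axes as the wheel's.
- round_opening (a point): Centre of the single large round opening (38 mm, dark) in the wheel's wanted sector, on the disc top, 62.5 mm from the axle. The other five sectors, every 60 degrees, have other openings: two small holes, a slit, a square, three small holes, a cross.
- window (a point): Centre of the window in the hood, 55 (housing x) x 60 mm, 85 mm above the table, 62.5 mm from the axle on the housing's +x axis. Axes as the housing's.
- bolt (a joint): Travel of the lock bolt in m: 0 drawn back (start), 0.028 fully home. It slides along the housing's +y axis, towards the wheel, with a drag of about 2.5 N; its tongue enters a slot in the wheel's rim, which faces it only when the wheel is set.
- bolt_knob (a point): Middle of the bolt's black upright round knob, 14 mm diameter, from 69 to 105 mm above the table (this point 87 mm); drawn back, it stands at x -18, y -155 mm in the housing's frame. There are 35 mm of free housing top behind it (to the housing's -y side). Axes as the housing's.
- tape_roll: Bystander: cardboard tape roll, 68 mm across, 24 mm high, on the housing's left front corner. Origin: centre of its underside.
- lens_cap: Bystander: black cap, 48 mm across, 18 mm high, on the housing's right front corner. Origin: centre of its underside.
- ink_jar: Bystander: white jar, 70 mm across, 100 mm high, on the table. Origin: centre of its underside.
- ink_can: Bystander: can, 84 mm across, 110 mm high, on the table. Origin: centre of its underside.
- squeegee: Bystander: wooden squeegee, 220 mm long, 78 mm high, standing on its handle. Origin: centre of its underside.
- brush: Bystander: brush lying on the table at the left. Origin: under its middle.
- rinse_cup: Bystander: grey cup, 76 mm across, 85 mm high. Origin: centre of its underside.

How it is judged:
By the outcome, as a careful person would: the job done as asked, in the order asked, and still so for the second after the job is handed in, with the robot touching nothing.
It also fails if it takes over 64 s, if anything falls off the work surface, if the arm or the gripper's body presses on something with over 40 N, if the wrist force passes 120 N, or if a joint passes its speed limit or range.

ROBOT

A 6-joint arm with a two-finger parallel gripper is mounted at the origin on the work surface. World frame = base frame: x ahead of the robot, y to its left, z up, the work surface at z = 0. Lengths are in m, angles in rad, forces in N, time in s.
With the tool pointing down it reaches from about 0.275 to 0.875 m from the base axis. Payload 12.5 kg.
Tool frame: the origin (TCP) lies where the fingers leave the gripper's body, on its centre line; the fingertips stand 73 mm ahead of it and the grasp point (between the pads) lies 54 mm ahead of it; z points along the fingers, x is the direction in which the jaws open and shut, and the axes are right-handed (so a half turn about z gives the same grasp; the last joint's range is limited). The gripper opens to 85 mm and grips with 20 to 120 N. Pads are 22 mm wide; open, the fingers measure 114 mm over their backs; the gripper's body (76 mm by 85 mm) begins 54 mm behind the grasp point. The pads swing forward as they close: fully open they stand 13 mm farther back than shut.
Start: joints at [-1.246, 0.351, 1.652, -0, 1.139, -0.085], TCP at [0.219, -0.504, 0.304] pointing down, gripper open.
Joint ranges: [-2.75, 2.75], [-0.79, 2.1], [0.01, 2.65], [-1.57, 4.71], [0.07, 3.14], [-2.87, 2.87]. Speed limits (rad/s): [2.22, 2.22, 2.79, 3.14, 3.14, 3.14].

INTERFACE

Orientations are given as a 3x3 rotation matrix whose columns are the frame's x, y, z axes.
In Python, from station import manip gives the robot as it stands.
- The arm moves only by the tool move_arm, never from a script. Its argument "rows" is a list of rows, each an object of numbers: "rx", "ry", "rz": the turn, a rotation vector about the tool's x, y, z in degrees; "tx", "ty", "tz": the shift along the tool's x, y, z in m; "fingers": the opening in per cent of the stroke, from 0 (shut) to 100 (fully open). A call has 1 to 10 rows; each row is the pose to reach, as a shift and turn from the pose measured when the call began, along the tool's axes at that moment; what a row does not reach only later rows make up. A row lasts 1/10 s, in which the tool goes at most 50 mm and 8.59 degrees, less where a joint would pass 70% of its speed; a pose out of reach is approached as far as the arm can. A call with a gripper value outside its range is refused whole. The fingers move at their own pace and stop on an object; "force" is the grip in N (left out, the last holds). Time passes only in rows, so rows that repeat a pose let the fingers close. It gives the time, the measured TCP pose, the force and the opening at its end, in the units of the state.
- manip.sense(): the state, without advancing time (a new reading comes with each control period).
- manip.capture(name): name is "side" or "top" or "wrist"; returns (picture, depth): 480x640x3 uint8, red, green, blue; 480x640 float32, m along the optical axis (not along the pixel's ray), 0 where there is no reading.
- manip.camera_info(name): a dict with "fx", "fy", "cx", "cy" (pixels), "position" and "attitude" of the camera in the world; the wrist camera has in their place "mount" (4x4, takes a point from camera to tool coordinates, whose origin is the TCP and whose axes are the tool frame's). Camera axes: x right, y down, z forward; pixel columns grow to the right and rows downward; lengths in m; the calibration is good to about 2 mm. A picture is of the moment at which its call begins: read the wrist's pose just before it. camera_info takes no time and is no camera call.
- manip.close_job(): hands the job in, once; it reports no verdict.
The state is a dict: "clock": time; "joints": joint angles; "joint_velocities": joint speeds; "joint_efforts": joint torques, N m; "eef_pos": TCP position; "tool_rot": TCP orientation; "force": force on the tool from outside, world axes, zero at the start; "ft_torque": the same for the moment, N m; "finger_gap": finger opening in m.
Only numpy, scipy, OpenCV 4.12 (cv2) and the standard library are available. Lean on these libraries where they do the work, as an engineer would, in place of code of your own. Each camera call takes 0.05 s, during which the arm holds its last target.

## Working session

There is one attempt and no reset: what is moved stays moved. The work goes in short steps, Python scripts to look and compute and a tool call to move; the robot and the scene stay as the last step left them, time stands still between calls to the robot, and variables do not carry over. Pictures are saved under pics/ and viewed, and the job is handed in when it is done.

Besides the shell and the picture viewer there is one more tool, called after "Call:" by a JSON object that holds its "fn" and its "kwargs". move_arm: Moves the arm, as the interface text tells. Its arguments: {"type":"object","properties":{"rows":{"type":"array"},"force":{"type":"number"}},"required":["rows"]}

```bash
mkdir -p pics; ls; cat > h.py <<'E'
from station import manip
import numpy as np, cv2
def save(n,f):
    p,d=manip.capture(n); cv2.imwrite(f'pics/{f}.png',p[:,:,::-1]); np.save(f'pics/{f}.npy',d); return p,d
def pose(n):
    c=manip.camera_info(n)
    if 'mount' in c:
        s=manip.sense(); T=np.eye(4);T[:3,:3]=np.array(s['tool_rot']);T[:3,3]=s['eef_pos'];M=T@np.array(c['mount']);return c,M[:3,:3],M[:3,3]
    return c,np.array(c['attitude']),np.array(c['position'])
def ray(n,u,v,z,P=None):
    c,R,t=P or pose(n)
    d=R@np.array([(u-c['cx'])/c['fx'],(v-c['cy'])/c['fy'],1]); return t+d*(z-t[2])/d[2]
def dep(n,u,v,d,P=None):
    c,R,t=P or pose(n); k=d[int(v),int(u)]
    return t+R@(np.array([(u-c['cx'])/c['fx'],(v-c['cy'])/c['fy'],1])*k)
def proj(n,p,P=None):
    c,R,t=P or pose(n); q=R.T@(np.array(p)-t); return q[0]/q[2]*c['fx']+c['cx'],q[1]/q[2]*c['fy']+c['cy']
E
python3 - <<'E'
from h import *
save('top','top0');save('side','side0')
for n in('top','side','wrist'):print(n,manip.camera_info(n))
print(manip.sense())
E
```

```text
pics
top {'fx': 548.3054799576356, 'fy': 548.3054799576356, 'cx': 325.01438558843495, 'cy': 238.1187847755389, 'position': array([ 0.39980381, -0.00250538,  1.39517795]), 'attitude': array([[ 0.0208558 , -0.99549886,  0.09245027],
       [-0.9997752 , -0.02111948, -0.00187468],
       [ 0.00381874, -0.09239039, -0.99571554]])}
side {'fx': 561.9060100631167, 'fy': 561.9060100631167, 'cx': 333.7097677013522, 'cy': 238.25861015742927, 'position': array([-0.06404016,  0.90030658,  0.68721698]), 'attitude': array([[-0.84975202, -0.26355483,  0.45657459],
       [-0.52712356,  0.41180742, -0.7433407 ],
       [ 0.00789023, -0.87232649, -0.48886015]])}
wrist {'fx': 330.74839889006944, 'fy': 330.74839889006944, 'cx': 318.18064737804934, 'cy': 236.69135337973145, 'mount': array([[ 9.99999544e-01, -8.58803897e-04,  4.16528806e-04,
         8.53952248e-04],
       [ 6.85289648e-04,  9.49758239e-01,  3.12983734e-01,
        -8.06078873e-02],
       [-6.64393316e-04, -3.12983306e-01,  9.49758395e-01,
        -6.91122843e-02],
       [ 0.00000000e+00,  0.00000000e+00,  0.00000000e+00,
         1.00000000e+00]])}
{'clock': 0.1, 'joints': array([-1.24562686e+00,  3.51181429e-01,  1.65235516e+00,  7.58259718e-06,
        1.13910806e+00, -8.46045512e-02]), 'joint_velocities': array([-0.00055477, -0.00025939, -0.0015772 , -0.00059372,  0.00120668,
       -0.00226899]), 'joint_efforts': array([ 6.86039239e-04, -5.06835723e+01, -2.91877252e+01, -1.09406960e-04,
        2.61926725e-03,  5.46673064e-06]), 'eef_pos': array([ 0.21907242, -0.50424538,  0.3034146 ]), 'tool_rot': array([[ 3.98398981e-01, -9.17212158e-01, -3.29554189e-04],
       [-9.17211619e-01, -3.98399106e-01,  9.99067281e-04],
       [-1.04765075e-03, -9.57564557e-05, -9.99999447e-01]]), 'force': array([1.13082859, 0.704589  , 0.10841707]), 'ft_torque': array([ 0.01495696, -0.0282906 ,  0.03767585]), 'finger_gap': 0.0854994136741726}
```

View pics/top0.png

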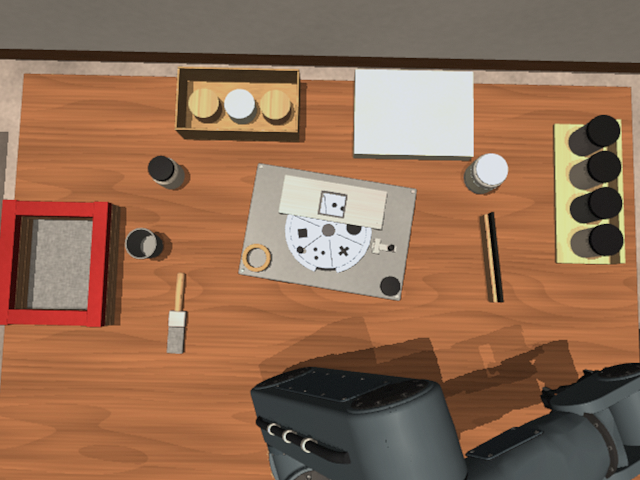

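View pics/side0.png

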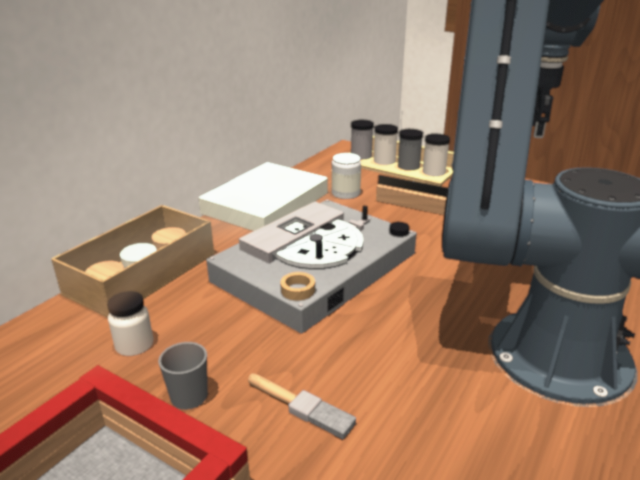

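The top view shows the housing with corners near (259,165), (414,188), (394,299) and (239,273). The hub is near (329,230), the knob near (391,247) and the post near (300,250). I'll zoom in and measure.

```bash
python3 - <<'E'
import cv2
p=cv2.imread('pics/top0.png')
cv2.imwrite('pics/top0z.png',cv2.resize(p[155:305,230:430],None,fx=4,fy=4,interpolation=cv2.INTER_CUBIC))
E
```

```text
(no output)
```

View pics/top0z.png

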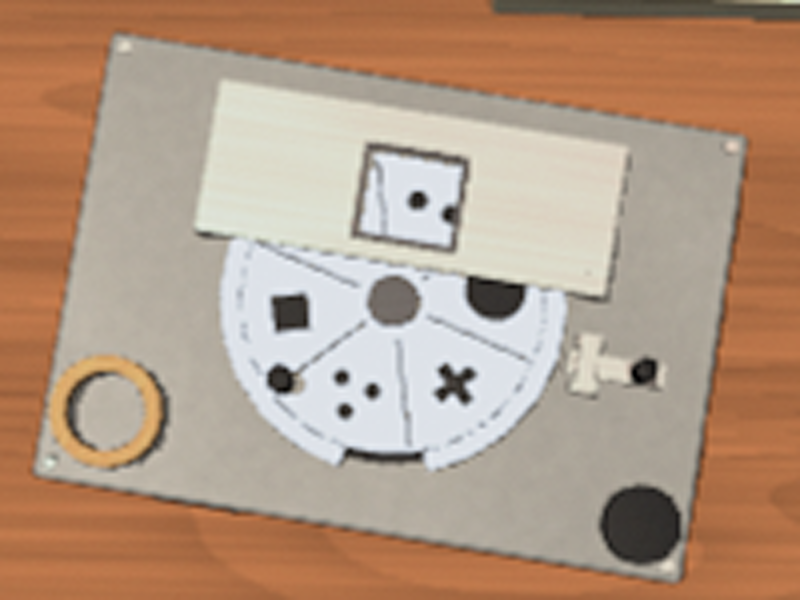

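```bash
cat >> h.py <<'E'
def z2(u,v): return (u+.5)/4-.5+230,(v+.5)/4-.5+155
E
python3 - <<'E'
from h import *
P=pose('top'); d=np.load('pics/top0.npy')
C=np.array([ray('top',*z2(*q),.06,P) for q in [(115,35),(746,139),(681,580),(36,475)]])
print(C); print([np.linalg.norm(C[i]-C[(i+1)%4]) for i in range(4)])
cen=C.mean(0); ey=(C[0]+C[3]-C[1]-C[2])[:2]; print('cen',cen,'ey',ey)
yaw=np.arctan2(-ey[0],ey[1]); ex=(C[0]+C[1]-C[2]-C[3])[:2]; print('yaw',yaw,np.arctan2(ex[1],ex[0]))
hub=ray('top',*z2(393,300),.081,P);print('hub',hub)
post=ray('top',*z2(279,378),.116,P); knob=ray('top',*z2(646,370),.105,P)
c,s=np.cos(yaw),np.sin(yaw);R=np.array([[c,-s],[s,c]])
for n,p in [('post',post),('knob',knob),('round',ray('top',*z2(496,292),.076,P))]:
  l=R.T@(p[:2]-hub[:2]);print(n,p,'loc',l,np.linalg.norm(l),np.arctan2(l[1],l[0]))
for q in [(393,300),(300,200),(550,450),(279,378)]:print(dep('top',*z2(*q),d,P))
E
```

```text
[[ 0.70607364  0.16380243  0.06      ]
 [ 0.64930675 -0.22726673  0.06      ]
 [ 0.37806452 -0.18938486  0.06      ]
 [ 0.43331242  0.20303373  0.06      ]]
[np.float64(0.3951677728827888), np.float64(0.2738747594684127), np.float64(0.39628863864568764), np.float64(0.27556809581884684)]
cen [ 0.54168933 -0.01245386  0.06      ] ey [0.11201479 0.78348776]
yaw -0.1420070843506054 -0.14081311204111452
hub [ 0.54252778 -0.01144514  0.081     ]
post [0.49146146 0.05448496 0.116     ] loc [-0.05988339  0.05803901] 0.0833939273553631 2.371833865807663
knob [ 0.50155735 -0.16140958  0.105     ] loc [-0.01933351 -0.15425344] 0.15546031193579166 -1.6954821541730398
round [ 0.54926575 -0.07370968  0.076     ] loc [ 0.01548246 -0.06068416] 0.06262805653948447 -1.3209936013892365
[ 0.54247707 -0.01144196  0.08146692]
[0.60164135 0.04593122 0.08448301]
[ 0.45507644 -0.10904276  0.05930827]
[0.49166924 0.05461415 0.1131002 ]
```

```bash
cat >> h.py <<'E'
A=np.array([.542,-.0115]); YAW=-.1415
def loc2w(x,y):
    c,s=np.cos(YAW),np.sin(YAW); return A+np.array([c*x-s*y,s*x+c*y])
def plan(targets):
    """targets: (x,y,z,theta_x deg world)"""
    s=manip.sense(); R=np.array(s['tool_rot']); p=np.array(s['eef_pos'])
    th0=np.degrees(np.arctan2(R[1,0],R[0,0]))
    for x,y,z,th in targets:
        t=R.T@(np.array([x,y,z])-p); rz=-((th-th0+180)%360-180)
        print('{"tx":%.4f,"ty":%.4f,"tz":%.4f,"rz":%.1f}'%(*t,rz))
def push_pose(phi,off,z):
    """post local angle phi (deg), tool centre off m behind post (cw side)"""
    f=np.radians(phi); p=loc2w(.083*np.cos(f),.083*np.sin(f)); w=f+np.pi/2+YAW
    q=p-off*np.array([np.cos(w),np.sin(w)]); return (q[0],q[1],z,np.degrees(w)+90)
def loc(p):
    c,s=np.cos(YAW),np.sin(YAW); return np.array([[c,s],[-s,c]])@(np.array(p)[:2]-A)
E
python3 - <<'E'
from h import *
a=push_pose(136,.04,.30); print(a)
plan([a,push_pose(136,.04,.16)])
E
```

```text
(np.float64(0.5225892500891934), np.float64(0.07856787877984094), 0.3, np.float64(307.8926471988989))
{"tx":-0.4136,"ty":-0.5106,"tz":0.0039,"rz":-14.4}
{"tx":-0.4135,"ty":-0.5106,"tz":0.1439,"rz":-14.4}
```

Call:
{"fn": "move_arm", "kwargs": {"rows": [{"tx":-0.04,"ty":-0.05,"tz":0.004,"rz":-2,"fingers":0},{"tx":-0.075,"ty":-0.09,"tz":0.004,"rz":-4,"fingers":0},{"tx":-0.11,"ty":-0.13,"tz":0.004,"rz":-6,"fingers":0},{"tx":-0.14,"ty":-0.17,"tz":0.004,"rz":-8,"fingers":0},{"tx":-0.17,"ty":-0.21,"tz":0.004,"rz":-10,"fingers":0},{"tx":-0.2,"ty":-0.25,"tz":0.004,"rz":-12,"fingers":0},{"tx":-0.235,"ty":-0.29,"tz":0.004,"rz":-14.4,"fingers":0},{"tx":-0.27,"ty":-0.33,"tz":0.004,"rz":-14.4,"fingers":0},{"tx":-0.3,"ty":-0.37,"tz":0.004,"rz":-14.4,"fingers":0},{"tx":-0.33,"ty":-0.41,"tz":0.004,"rz":-14.4,"fingers":0}], "force": 20}}

```text
invalid input at $.rows[0]: expected keys rx, ry, rz, tx, ty, tz, fingers
```

```bash
python3 - <<'E'
from h import *
plan([push_pose(136,.04,.30)])
E
```

```text
{"tx":-0.4136,"ty":-0.5106,"tz":0.0039,"rz":-14.4}
```

Call:
{"fn": "move_arm", "kwargs": {"rows": [{"rx":0,"ry":0,"rz":-14.4,"tx":-0.4136,"ty":-0.5106,"tz":0.004,"fingers":0},{"rx":0,"ry":0,"rz":-14.4,"tx":-0.4136,"ty":-0.5106,"tz":0.004,"fingers":0},{"rx":0,"ry":0,"rz":-14.4,"tx":-0.4136,"ty":-0.5106,"tz":0.004,"fingers":0},{"rx":0,"ry":0,"rz":-14.4,"tx":-0.4136,"ty":-0.5106,"tz":0.004,"fingers":0},{"rx":0,"ry":0,"rz":-14.4,"tx":-0.4136,"ty":-0.5106,"tz":0.004,"fingers":0},{"rx":0,"ry":0,"rz":-14.4,"tx":-0.4136,"ty":-0.5106,"tz":0.004,"fingers":0},{"rx":0,"ry":0,"rz":-14.4,"tx":-0.4136,"ty":-0.5106,"tz":0.004,"fingers":0},{"rx":0,"ry":0,"rz":-14.4,"tx":-0.4136,"ty":-0.5106,"tz":0.004,"fingers":0},{"rx":0,"ry":0,"rz":-14.4,"tx":-0.4136,"ty":-0.5106,"tz":0.004,"fingers":0},{"rx":0,"ry":0,"rz":-14.4,"tx":-0.4136,"ty":-0.5106,"tz":0.004,"fingers":0}], "force": 20}}

```text
clock: 1.1
eef_pos: [0.4505, -0.0588, 0.3009]
tool_rot: [[0.614, -0.789, -0.0], [-0.789, -0.614, 0.001], [-0.001, -0.0, -1.0]]
force: [0.5, -1.8, 0.1]
finger_gap: 0.0002
```

```bash
python3 - <<'E'
from h import *
plan([push_pose(136,.04,.30)])
E
```

```text
{"tx":-0.0642,"ty":-0.1413,"tz":0.0010,"rz":-0.0}
```

Call:
{"fn": "move_arm", "kwargs": {"rows": [{"rx":0,"ry":0,"rz":0,"tx":-0.0642,"ty":-0.1413,"tz":0.001,"fingers":0},{"rx":0,"ry":0,"rz":0,"tx":-0.0642,"ty":-0.1413,"tz":0.001,"fingers":0},{"rx":0,"ry":0,"rz":0,"tx":-0.0642,"ty":-0.1413,"tz":0.001,"fingers":0},{"rx":0,"ry":0,"rz":0,"tx":-0.0642,"ty":-0.1413,"tz":0.001,"fingers":0},{"rx":0,"ry":0,"rz":0,"tx":-0.0642,"ty":-0.1413,"tz":0.001,"fingers":0},{"rx":0,"ry":0,"rz":0,"tx":-0.0642,"ty":-0.1413,"tz":0.001,"fingers":0}]}}

```text
clock: 1.7
eef_pos: [0.5221, 0.0779, 0.2997]
tool_rot: [[0.614, -0.789, -0.001], [-0.789, -0.614, 0.001], [-0.001, 0.001, -1.0]]
force: [0.2, -0.4, -0.6]
finger_gap: 0.0001
```

```bash
python3 - <<'E'
from h import *
save('wrist','w0'); s=manip.sense();print(s['eef_pos'],s['force'])
P=pose('wrist')
print(proj('wrist',[.4915,.0545,.116],P),proj('wrist',[*A,.081],P),proj('wrist',[.5015,-.1614,.105],P))
plan([push_pose(136,.04,.16)])
E
```

```text
[0.52209005 0.07750654 0.29982748] [-0.1161046   0.43005334  0.46420959]
(np.float64(316.5658091127995), np.float64(276.564392396826)) (np.float64(405.2141221725599), np.float64(261.1540124693026)) (np.float64(495.7600010624642), np.float64(386.6531274561728))
{"tx":-0.0004,"ty":-0.0011,"tz":0.1398,"rz":-0.1}
```

View pics/w0.png

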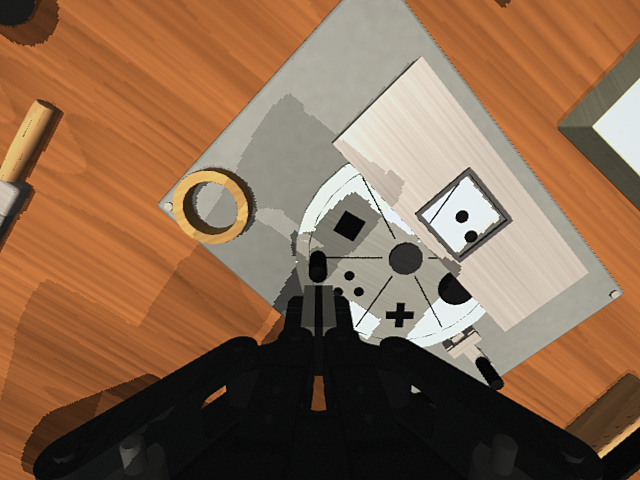

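The wrist view shows the post at (318,270), and the hub at (405,258) and the knob top at (495,385) agree with my projections to about 3 px. The finger tips are clear, so I'll lower.

Call:
{"fn": "move_arm", "kwargs": {"rows": [{"rx":0,"ry":0,"rz":0,"tx":0,"ty":-0.001,"tz":0.04,"fingers":0},{"rx":0,"ry":0,"rz":0,"tx":0,"ty":-0.001,"tz":0.08,"fingers":0},{"rx":0,"ry":0,"rz":0,"tx":0,"ty":-0.001,"tz":0.11,"fingers":0},{"rx":0,"ry":0,"rz":0,"tx":0,"ty":-0.001,"tz":0.13,"fingers":0},{"rx":0,"ry":0,"rz":0,"tx":0,"ty":-0.001,"tz":0.14,"fingers":0},{"rx":0,"ry":0,"rz":0,"tx":0,"ty":-0.001,"tz":0.14,"fingers":0},{"rx":0,"ry":0,"rz":0,"tx":0,"ty":-0.001,"tz":0.14,"fingers":0}]}}

```text
clock: 2.45
eef_pos: [0.5232, 0.0777, 0.1608]
tool_rot: [[0.613, -0.79, 0.0], [-0.79, -0.613, 0.001], [-0.0, -0.001, -1.0]]
force: [0.1, 0.8, -0.1]
finger_gap: -0.0001
```

```bash
python3 - <<'E'
from h import *
save('wrist','w1');save('side','s1'); s=manip.sense();print(s['eef_pos'],s['force'])
plan([push_pose(136,.024,.16),push_pose(137,.02,.16),push_pose(142,.02,.16),push_pose(190,.02,.16)])
E
```

```text
[0.52327392 0.0780258  0.16108169] [-0.27517169  0.2773319  -0.84380303]
{"tx":-0.0008,"ty":0.0162,"tz":0.0011,"rz":-0.1}
{"tx":-0.0012,"ty":0.0217,"tz":0.0011,"rz":-1.1}
{"tx":-0.0024,"ty":0.0290,"tz":0.0010,"rz":-6.1}
{"tx":0.0173,"ty":0.0956,"tz":0.0009,"rz":-54.1}
```

View pics/w1.png

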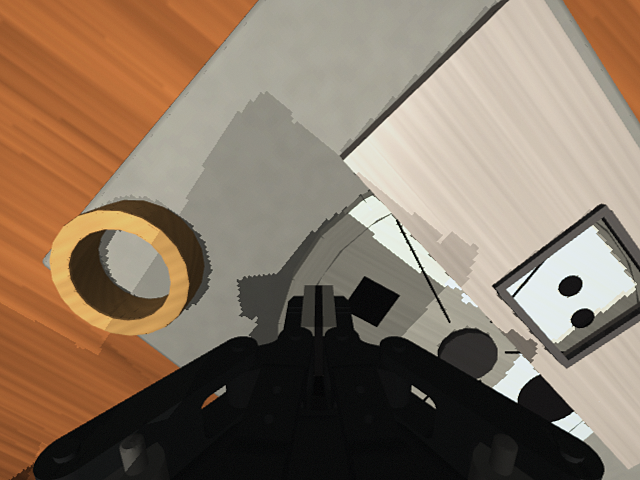

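Call:
{"fn": "move_arm", "kwargs": {"rows": [{"rx":0,"ry":0,"rz":0,"tx":0,"ty":0.004,"tz":0.001,"fingers":0},{"rx":0,"ry":0,"rz":0,"tx":0,"ty":0.008,"tz":0.001,"fingers":0},{"rx":0,"ry":0,"rz":0,"tx":-0.001,"ty":0.012,"tz":0.001,"fingers":0},{"rx":0,"ry":0,"rz":0,"tx":-0.001,"ty":0.015,"tz":0.001,"fingers":0},{"rx":0,"ry":0,"rz":-0.5,"tx":-0.001,"ty":0.018,"tz":0.001,"fingers":0},{"rx":0,"ry":0,"rz":-1,"tx":-0.001,"ty":0.02,"tz":0.001,"fingers":0},{"rx":0,"ry":0,"rz":-2,"tx":-0.001,"ty":0.022,"tz":0.001,"fingers":0},{"rx":0,"ry":0,"rz":-3,"tx":-0.0015,"ty":0.024,"tz":0.001,"fingers":0},{"rx":0,"ry":0,"rz":-4,"tx":-0.002,"ty":0.026,"tz":0.001,"fingers":0}]}}

```text
clock: 3.45
eef_pos: [0.5019, 0.0638, 0.1602]
tool_rot: [[0.668, -0.744, 0.003], [-0.744, -0.668, 0.001], [0.001, -0.003, -1.0]]
force: [3.6, 2.0, -1.3]
finger_gap: 0.0
```

```bash
python3 - <<'E'
from h import *
s=manip.sense();print(s['eef_pos'],s['force'])
plan([push_pose(p,.02,.16) for p in range(142,168,3)])
E
```

```text
[0.50187811 0.06378064 0.16017933] [ 3.56148899  1.9989235  -1.28956701]
{"tx":-0.0008,"ty":0.0033,"tz":0.0002,"rz":-2.0}
{"tx":-0.0016,"ty":0.0077,"tz":0.0002,"rz":-5.0}
{"tx":-0.0021,"ty":0.0121,"tz":0.0001,"rz":-8.0}
{"tx":-0.0025,"ty":0.0166,"tz":0.0001,"rz":-11.0}
{"tx":-0.0025,"ty":0.0211,"tz":0.0001,"rz":-14.0}
{"tx":-0.0024,"ty":0.0255,"tz":0.0001,"rz":-17.0}
{"tx":-0.0020,"ty":0.0300,"tz":0.0001,"rz":-20.0}
{"tx":-0.0014,"ty":0.0344,"tz":0.0001,"rz":-23.0}
{"tx":-0.0005,"ty":0.0388,"tz":0.0001,"rz":-26.0}
```

Call:
{"fn": "move_arm", "kwargs": {"rows": [{"rx":0,"ry":0,"rz":-2,"tx":-0.0008,"ty":0.0033,"tz":0,"fingers":0},{"rx":0,"ry":0,"rz":-5,"tx":-0.0016,"ty":0.0077,"tz":0,"fingers":0},{"rx":0,"ry":0,"rz":-8,"tx":-0.0021,"ty":0.0121,"tz":0,"fingers":0},{"rx":0,"ry":0,"rz":-11,"tx":-0.0025,"ty":0.0166,"tz":0,"fingers":0},{"rx":0,"ry":0,"rz":-14,"tx":-0.0025,"ty":0.0211,"tz":0,"fingers":0},{"rx":0,"ry":0,"rz":-17,"tx":-0.0024,"ty":0.0255,"tz":0,"fingers":0},{"rx":0,"ry":0,"rz":-20,"tx":-0.002,"ty":0.03,"tz":0,"fingers":0},{"rx":0,"ry":0,"rz":-23,"tx":-0.0014,"ty":0.0344,"tz":0,"fingers":0},{"rx":0,"ry":0,"rz":-26,"tx":-0.0005,"ty":0.0388,"tz":0,"fingers":0}]}}

```text
clock: 4.35
eef_pos: [0.4731, 0.0381, 0.1603]
tool_rot: [[0.927, -0.374, 0.004], [-0.374, -0.927, 0.001], [0.004, -0.003, -1.0]]
force: [3.7, 3.3, -1.2]
finger_gap: -0.0
```

```bash
python3 - <<'E'
from h import *
s=manip.sense();print(s['eef_pos'],s['force'])
plan([push_pose(p,.02,.16) for p in range(169,195,3)])
E
```

```text
[0.47309394 0.03814083 0.1603229 ] [ 3.73503996  3.29451418 -1.1881664 ]
{"tx":-0.0014,"ty":0.0044,"tz":0.0003,"rz":-2.8}
{"tx":-0.0021,"ty":0.0088,"tz":0.0003,"rz":-5.8}
{"tx":-0.0026,"ty":0.0133,"tz":0.0003,"rz":-8.8}
{"tx":-0.0029,"ty":0.0177,"tz":0.0003,"rz":-11.8}
{"tx":-0.0029,"ty":0.0222,"tz":0.0003,"rz":-14.8}
{"tx":-0.0027,"ty":0.0267,"tz":0.0002,"rz":-17.8}
{"tx":-0.0022,"ty":0.0311,"tz":0.0002,"rz":-20.8}
{"tx":-0.0015,"ty":0.0355,"tz":0.0002,"rz":-23.8}
{"tx":-0.0006,"ty":0.0399,"tz":0.0002,"rz":-26.8}
```

Call:
{"fn": "move_arm", "kwargs": {"rows": [{"rx":0,"ry":0,"rz":-2.8,"tx":-0.0014,"ty":0.0044,"tz":0,"fingers":0},{"rx":0,"ry":0,"rz":-5.8,"tx":-0.0021,"ty":0.0088,"tz":0,"fingers":0},{"rx":0,"ry":0,"rz":-8.8,"tx":-0.0026,"ty":0.0133,"tz":0,"fingers":0},{"rx":0,"ry":0,"rz":-11.8,"tx":-0.0029,"ty":0.0177,"tz":0,"fingers":0},{"rx":0,"ry":0,"rz":-14.8,"tx":-0.0029,"ty":0.0222,"tz":0,"fingers":0},{"rx":0,"ry":0,"rz":-17.8,"tx":-0.0027,"ty":0.0267,"tz":0,"fingers":0},{"rx":0,"ry":0,"rz":-20.8,"tx":-0.0022,"ty":0.0311,"tz":0,"fingers":0},{"rx":0,"ry":0,"rz":-23.8,"tx":-0.0015,"ty":0.0355,"tz":0,"fingers":0},{"rx":0,"ry":0,"rz":-26.8,"tx":-0.0006,"ty":0.0399,"tz":0,"fingers":0}]}}

```text
clock: 5.25
eef_pos: [0.4579, 0.0013, 0.1605]
tool_rot: [[0.996, 0.087, 0.005], [0.087, -0.996, 0.001], [0.006, -0.001, -1.0]]
force: [2.6, 4.0, 0.8]
finger_gap: 0.0002
```

```bash
cat >> h.py <<'E'
def st():
    s=manip.sense();R=np.array(s['tool_rot']);f=-np.array(s['force'])@R[:,1]
    p=loc(s['eef_pos']+.02*R[:,1]); print('t%.2f'%s['clock'],'push %.2f'%f,'F',np.round(s['force'],2),'postang~%.2f r %.4f'%(np.degrees(np.arctan2(p[1],p[0]))%360,np.linalg.norm(p)))
E
python3 - <<'E'
from h import *
st(); save('side','s2')
st()
plan([push_pose(p,.02,.16) for p in (195,196,197,198,199,200,201,202)])
E
```

```text
t5.25 push 3.73 F [2.61 3.97 0.77] postang~193.04 r 0.0827
t5.30 push 0.93 F [0.89 1.01 0.74] postang~193.35 r 0.0829
{"tx":-0.0006,"ty":0.0024,"tz":0.0004,"rz":-1.7}
{"tx":-0.0009,"ty":0.0039,"tz":0.0004,"rz":-2.7}
{"tx":-0.0012,"ty":0.0053,"tz":0.0004,"rz":-3.7}
{"tx":-0.0014,"ty":0.0068,"tz":0.0003,"rz":-4.7}
{"tx":-0.0016,"ty":0.0083,"tz":0.0003,"rz":-5.7}
{"tx":-0.0018,"ty":0.0097,"tz":0.0003,"rz":-6.7}
{"tx":-0.0020,"ty":0.0112,"tz":0.0003,"rz":-7.7}
{"tx":-0.0021,"ty":0.0127,"tz":0.0003,"rz":-8.7}
```

View pics/s2.png

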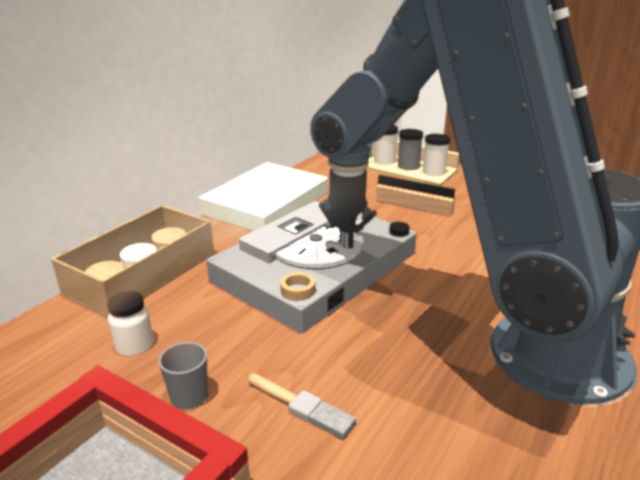

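Call:
{"fn": "move_arm", "kwargs": {"rows": [{"rx":0,"ry":0,"rz":-1.7,"tx":-0.0006,"ty":0.0024,"tz":0,"fingers":0},{"rx":0,"ry":0,"rz":-2.7,"tx":-0.0009,"ty":0.0039,"tz":0,"fingers":0},{"rx":0,"ry":0,"rz":-3.7,"tx":-0.0012,"ty":0.0053,"tz":0,"fingers":0},{"rx":0,"ry":0,"rz":-4.7,"tx":-0.0014,"ty":0.0068,"tz":0,"fingers":0},{"rx":0,"ry":0,"rz":-5.7,"tx":-0.0016,"ty":0.0083,"tz":0,"fingers":0},{"rx":0,"ry":0,"rz":-6.7,"tx":-0.0018,"ty":0.0097,"tz":0,"fingers":0},{"rx":0,"ry":0,"rz":-7.2,"tx":-0.0019,"ty":0.0104,"tz":0,"fingers":0}]}}

```text
clock: 6.0
eef_pos: [0.4567, -0.0098, 0.1604]
tool_rot: [[0.977, 0.215, 0.005], [0.215, -0.977, 0.001], [0.005, 0.0, -1.0]]
force: [2.1, 4.4, -0.3]
finger_gap: -0.0
```

```bash
python3 - <<'E'
from h import *
st()
plan([push_pose(p,.02,.16) for p in (201,201.4,201.8,202.2)])
E
```

```text
t6.00 push 3.83 F [ 2.11  4.39 -0.27] postang~200.53 r 0.0829
{"tx":-0.0002,"ty":0.0007,"tz":0.0004,"rz":-0.5}
{"tx":-0.0004,"ty":0.0013,"tz":0.0004,"rz":-0.9}
{"tx":-0.0005,"ty":0.0018,"tz":0.0004,"rz":-1.3}
{"tx":-0.0006,"ty":0.0024,"tz":0.0004,"rz":-1.7}
```

Call:
{"fn": "move_arm", "kwargs": {"rows": [{"rx":0,"ry":0,"rz":-0.4,"tx":-0.0002,"ty":0.0006,"tz":0,"fingers":0},{"rx":0,"ry":0,"rz":-0.8,"tx":-0.0003,"ty":0.0011,"tz":0,"fingers":0},{"rx":0,"ry":0,"rz":-1.1,"tx":-0.0004,"ty":0.0016,"tz":0,"fingers":0}]}}

```text
clock: 6.3
eef_pos: [0.4567, -0.0115, 0.1604]
tool_rot: [[0.972, 0.234, 0.005], [0.234, -0.972, 0.001], [0.005, 0.0, -1.0]]
force: [1.6, 5.5, 0.1]
finger_gap: 0.0
```

Call:
{"fn": "move_arm", "kwargs": {"rows": [{"rx":0,"ry":0,"rz":-0.4,"tx":-0.0001,"ty":0.0006,"tz":0,"fingers":0},{"rx":0,"ry":0,"rz":-0.8,"tx":-0.0002,"ty":0.0011,"tz":0,"fingers":0}]}}

```text
clock: 6.5
eef_pos: [0.4567, -0.0126, 0.1604]
tool_rot: [[0.969, 0.249, 0.005], [0.249, -0.969, 0.001], [0.005, 0.0, -1.0]]
force: [1.4, 4.7, 0.4]
finger_gap: 0.0004
```

```bash
python3 - <<'E'
from h import *
st()
E
```

```text
t6.50 push 4.17 F [1.36 4.66 0.41] postang~202.42 r 0.0829
```

Call:
{"fn": "move_arm", "kwargs": {"rows": [{"rx":0,"ry":0,"rz":-0.4,"tx":-0.0001,"ty":0.0006,"tz":0,"fingers":0},{"rx":0,"ry":0,"rz":-0.7,"tx":-0.0002,"ty":0.0011,"tz":0,"fingers":0}]}}

```text
clock: 6.7
eef_pos: [0.4568, -0.0138, 0.1604]
tool_rot: [[0.965, 0.261, 0.005], [0.261, -0.965, 0.001], [0.005, 0.0, -1.0]]
force: [1.4, 4.4, 0.3]
finger_gap: 0.0001
```

Call:
{"fn": "move_arm", "kwargs": {"rows": [{"rx":0,"ry":0,"rz":-0.4,"tx":-0.0001,"ty":0.0006,"tz":0,"fingers":0},{"rx":0,"ry":0,"rz":-0.7,"tx":-0.0002,"ty":0.0011,"tz":0,"fingers":0}]}}

```text
clock: 6.9
eef_pos: [0.4568, -0.015, 0.1603]
tool_rot: [[0.962, 0.273, 0.005], [0.273, -0.962, 0.001], [0.005, 0.0, -1.0]]
force: [1.6, 4.3, 0.8]
finger_gap: 0.0
```

Call:
{"fn": "move_arm", "kwargs": {"rows": [{"rx":0,"ry":0,"rz":-0.4,"tx":-0.0001,"ty":0.0006,"tz":0,"fingers":0},{"rx":0,"ry":0,"rz":-0.7,"tx":-0.0002,"ty":0.0011,"tz":0,"fingers":0}]}}

```text
clock: 7.1
eef_pos: [0.4569, -0.0161, 0.1604]
tool_rot: [[0.958, 0.285, 0.005], [0.285, -0.958, 0.001], [0.005, 0.0, -1.0]]
force: [1.7, 4.3, 0.1]
finger_gap: -0.0001
```

Call:
{"fn": "move_arm", "kwargs": {"rows": [{"rx":0,"ry":0,"rz":-0.4,"tx":-0.0001,"ty":0.0006,"tz":0,"fingers":0},{"rx":0,"ry":0,"rz":-0.7,"tx":-0.0002,"ty":0.0011,"tz":0,"fingers":0}]}}

```text
clock: 7.3
eef_pos: [0.457, -0.0173, 0.1603]
tool_rot: [[0.955, 0.298, 0.005], [0.298, -0.955, 0.001], [0.005, 0.0, -1.0]]
force: [0.6, 4.7, 1.0]
finger_gap: 0.0002
```

```bash
python3 - <<'E'
from h import *
st()
plan([push_pose(p,.02,.16) for p in (206,206.4,206.8,207.2)])
E
```

```text
t7.30 push 4.27 F [0.57 4.65 1.01] postang~205.58 r 0.0828
{"tx":-0.0004,"ty":0.0006,"tz":0.0003,"rz":-0.6}
{"tx":-0.0005,"ty":0.0012,"tz":0.0003,"rz":-1.0}
{"tx":-0.0006,"ty":0.0018,"tz":0.0003,"rz":-1.4}
{"tx":-0.0007,"ty":0.0024,"tz":0.0003,"rz":-1.8}
```

Call:
{"fn": "move_arm", "kwargs": {"rows": [{"rx":0,"ry":0,"rz":-0.5,"tx":-0.0003,"ty":0.0006,"tz":0,"fingers":0},{"rx":0,"ry":0,"rz":-0.9,"tx":-0.0004,"ty":0.0011,"tz":0,"fingers":0}]}}

```text
clock: 7.5
eef_pos: [0.457, -0.0185, 0.1604]
tool_rot: [[0.95, 0.313, 0.005], [0.313, -0.95, 0.001], [0.005, 0.0, -1.0]]
force: [0.8, 4.4, 0.7]
finger_gap: -0.0001
```

Call:
{"fn": "move_arm", "kwargs": {"rows": [{"rx":0,"ry":0,"rz":-0.4,"tx":-0.0001,"ty":0.0006,"tz":0,"fingers":0},{"rx":0,"ry":0,"rz":-0.8,"tx":-0.0002,"ty":0.0011,"tz":0,"fingers":0}]}}

```text
clock: 7.7
eef_pos: [0.4571, -0.0197, 0.1604]
tool_rot: [[0.945, 0.327, 0.004], [0.327, -0.945, 0.001], [0.005, 0.0, -1.0]]
force: [1.7, 4.0, 1.3]
finger_gap: -0.0002
```

Call:
{"fn": "move_arm", "kwargs": {"rows": [{"rx":0,"ry":0,"rz":-0.4,"tx":-0.0001,"ty":0.0006,"tz":0,"fingers":0},{"rx":0,"ry":0,"rz":-0.8,"tx":-0.0002,"ty":0.0011,"tz":0,"fingers":0}]}}

```text
clock: 7.9
eef_pos: [0.4573, -0.0208, 0.1603]
tool_rot: [[0.94, 0.341, 0.004], [0.341, -0.94, 0.001], [0.004, 0.0, -1.0]]
force: [1.6, 4.3, 1.5]
finger_gap: 0.0002
```

Call:
{"fn": "move_arm", "kwargs": {"rows": [{"rx":0,"ry":0,"rz":-0.4,"tx":-0.0001,"ty":0.0006,"tz":0,"fingers":0},{"rx":0,"ry":0,"rz":-0.8,"tx":-0.0002,"ty":0.0011,"tz":0,"fingers":0}]}}

```text
clock: 8.1
eef_pos: [0.4574, -0.022, 0.1603]
tool_rot: [[0.935, 0.354, 0.004], [0.354, -0.935, 0.001], [0.004, 0.0, -1.0]]
force: [1.8, 4.4, 1.9]
finger_gap: -0.0003
```

Call:
{"fn": "move_arm", "kwargs": {"rows": [{"rx":0,"ry":0,"rz":-0.4,"tx":-0.0001,"ty":0.0006,"tz":0,"fingers":0},{"rx":0,"ry":0,"rz":-0.8,"tx":-0.0002,"ty":0.0011,"tz":0,"fingers":0}]}}

```text
clock: 8.3
eef_pos: [0.4576, -0.0231, 0.1603]
tool_rot: [[0.93, 0.368, 0.004], [0.368, -0.93, 0.001], [0.004, 0.0, -1.0]]
force: [0.3, 4.7, 1.5]
finger_gap: -0.0001
```

```bash
python3 - <<'E'
from h import *
st()
plan([push_pose(p,.02,.16) for p in (209.4,209.8,210.2,210.6)])
E
```

```text
t8.30 push 4.21 F [0.32 4.66 1.54] postang~209.52 r 0.0828
{"tx":-0.0001,"ty":-0.0002,"tz":0.0003,"rz":0.3}
{"tx":-0.0002,"ty":0.0004,"tz":0.0003,"rz":-0.1}
{"tx":-0.0004,"ty":0.0010,"tz":0.0003,"rz":-0.5}
{"tx":-0.0005,"ty":0.0016,"tz":0.0003,"rz":-0.9}
```

Call:
{"fn": "move_arm", "kwargs": {"rows": [{"rx":0,"ry":0,"rz":-0.2,"tx":-0.0002,"ty":0.0006,"tz":0,"fingers":0},{"rx":0,"ry":0,"rz":-0.6,"tx":-0.0003,"ty":0.0011,"tz":0,"fingers":0}]}}

```text
clock: 8.5
eef_pos: [0.4578, -0.0243, 0.1603]
tool_rot: [[0.926, 0.378, 0.004], [0.378, -0.926, 0.001], [0.004, 0.001, -1.0]]
force: [1.0, 4.8, 1.7]
finger_gap: 0.0001
```

Call:
{"fn": "move_arm", "kwargs": {"rows": [{"rx":0,"ry":0,"rz":-0.4,"tx":-0.0001,"ty":0.0006,"tz":0,"fingers":0},{"rx":0,"ry":0,"rz":-0.7,"tx":-0.0002,"ty":0.0011,"tz":0,"fingers":0}]}}

```text
clock: 8.7
eef_pos: [0.458, -0.0255, 0.1603]
tool_rot: [[0.921, 0.39, 0.004], [0.39, -0.921, 0.001], [0.004, 0.001, -1.0]]
force: [-0.1, 4.3, 1.2]
finger_gap: 0.0002
```

Call:
{"fn": "move_arm", "kwargs": {"rows": [{"rx":0,"ry":0,"rz":-0.4,"tx":-0.0001,"ty":0.0006,"tz":0,"fingers":0},{"rx":0,"ry":0,"rz":-0.7,"tx":-0.0002,"ty":0.0011,"tz":0,"fingers":0}]}}

```text
clock: 8.9
eef_pos: [0.4582, -0.0266, 0.1603]
tool_rot: [[0.916, 0.402, 0.004], [0.402, -0.916, 0.001], [0.004, 0.001, -1.0]]
force: [0.7, 4.3, 1.4]
finger_gap: -0.0001
```

Call:
{"fn": "move_arm", "kwargs": {"rows": [{"rx":0,"ry":0,"rz":-0.4,"tx":-0.0001,"ty":0.0006,"tz":0,"fingers":0},{"rx":0,"ry":0,"rz":-0.7,"tx":-0.0002,"ty":0.0011,"tz":0,"fingers":0}]}}

```text
clock: 9.1
eef_pos: [0.4585, -0.0277, 0.1603]
tool_rot: [[0.911, 0.413, 0.004], [0.413, -0.911, 0.001], [0.004, 0.001, -1.0]]
force: [1.0, 3.3, 1.7]
finger_gap: 0.0002
```

Call:
{"fn": "move_arm", "kwargs": {"rows": [{"rx":0,"ry":0,"rz":-0.4,"tx":-0.0001,"ty":0.0006,"tz":0,"fingers":0},{"rx":0,"ry":0,"rz":-0.7,"tx":-0.0002,"ty":0.0011,"tz":0,"fingers":0}]}}

```text
clock: 9.3
eef_pos: [0.4587, -0.0289, 0.1603]
tool_rot: [[0.905, 0.425, 0.004], [0.425, -0.905, 0.001], [0.004, 0.001, -1.0]]
force: [0.5, 4.9, 3.2]
finger_gap: 0.0
```

```bash
python3 - <<'E'
from h import *
st()
plan([push_pose(p,.02,.16) for p in (213.4,213.8,214.2,214.6)])
E
```

```text
t9.30 push 4.24 F [0.47 4.91 3.2 ] postang~213.48 r 0.0828
{"tx":-0.0003,"ty":-0.0001,"tz":0.0003,"rz":-0.1}
{"tx":-0.0004,"ty":0.0005,"tz":0.0003,"rz":-0.5}
{"tx":-0.0005,"ty":0.0010,"tz":0.0003,"rz":-0.9}
{"tx":-0.0007,"ty":0.0016,"tz":0.0003,"rz":-1.3}
```

Call:
{"fn": "move_arm", "kwargs": {"rows": [{"rx":0,"ry":0,"rz":-0.5,"tx":-0.0003,"ty":0.0006,"tz":-0.0003,"fingers":0},{"rx":0,"ry":0,"rz":-0.8,"tx":-0.0004,"ty":0.0011,"tz":-0.0003,"fingers":0}]}}

```text
clock: 9.5
eef_pos: [0.4587, -0.0301, 0.1605]
tool_rot: [[0.899, 0.438, 0.004], [0.438, -0.899, 0.001], [0.004, 0.0, -1.0]]
force: [0.1, 5.0, 0.2]
finger_gap: -0.0004
```

Call:
{"fn": "move_arm", "kwargs": {"rows": [{"rx":0,"ry":0,"rz":-0.4,"tx":-0.0001,"ty":0.0006,"tz":0,"fingers":0},{"rx":0,"ry":0,"rz":-0.8,"tx":-0.0002,"ty":0.0011,"tz":0,"fingers":0}]}}

```text
clock: 9.7
eef_pos: [0.459, -0.0312, 0.1605]
tool_rot: [[0.892, 0.451, 0.003], [0.451, -0.892, 0.001], [0.004, 0.0, -1.0]]
force: [-0.2, 5.4, 0.2]
finger_gap: 0.0003
```

Call:
{"fn": "move_arm", "kwargs": {"rows": [{"rx":0,"ry":0,"rz":-0.3,"tx":-0.0001,"ty":0.0004,"tz":0,"fingers":0},{"rx":0,"ry":0,"rz":-0.5,"tx":-0.0002,"ty":0.0007,"tz":0,"fingers":0}]}}

```text
clock: 9.9
eef_pos: [0.4591, -0.032, 0.1605]
tool_rot: [[0.888, 0.459, 0.004], [0.459, -0.888, 0.001], [0.004, 0.001, -1.0]]
force: [1.3, 5.1, 0.2]
finger_gap: -0.0002
```

```bash
python3 - <<'E'
from h import *
st()
E
```

```text
t9.90 push 3.92 F [1.25 5.05 0.2 ] postang~215.52 r 0.0830
```

Call:
{"fn": "move_arm", "kwargs": {"rows": [{"rx":0,"ry":0,"rz":-0.3,"tx":-0.0001,"ty":0.0005,"tz":0,"fingers":0},{"rx":0,"ry":0,"rz":-0.6,"tx":-0.0003,"ty":0.0009,"tz":0,"fingers":0}]}}

```text
clock: 10.1
eef_pos: [0.4593, -0.0329, 0.1605]
tool_rot: [[0.883, 0.469, 0.004], [0.469, -0.883, 0.001], [0.004, 0.001, -1.0]]
force: [0.7, 4.7, -0.1]
finger_gap: 0.0003
```

```bash
python3 - <<'E'
from h import *
st()
E
```

```text
t10.10 push 3.82 F [ 0.66  4.68 -0.14] postang~216.16 r 0.0831
```

Call:
{"fn": "move_arm", "kwargs": {"rows": [{"rx":0,"ry":0,"rz":-0.3,"tx":-0.0001,"ty":0.0005,"tz":0,"fingers":0},{"rx":0,"ry":0,"rz":-0.6,"tx":-0.0003,"ty":0.0009,"tz":0,"fingers":0}]}}

```text
clock: 10.3
eef_pos: [0.4595, -0.0337, 0.1605]
tool_rot: [[0.878, 0.478, 0.004], [0.478, -0.878, 0.002], [0.004, 0.0, -1.0]]
force: [0.6, 6.6, 0.3]
finger_gap: 0.0001
```

```bash
python3 - <<'E'
from h import *
st()
plan([push_pose(p,.02,.16) for p in (216.8,217.2,217.6)])
E
```

```text
t10.30 push 5.47 F [0.64 6.58 0.28] postang~216.72 r 0.0831
{"tx":0.0001,"ty":0.0001,"tz":0.0005,"rz":-0.1}
{"tx":-0.0001,"ty":0.0007,"tz":0.0005,"rz":-0.5}
{"tx":-0.0002,"ty":0.0013,"tz":0.0005,"rz":-0.9}
```

Push is starting to rise, so I'll use small steps.

Call:
{"fn": "move_arm", "kwargs": {"rows": [{"rx":0,"ry":0,"rz":-0.2,"tx":0,"ty":0.0004,"tz":0,"fingers":0}]}}

```text
clock: 10.4
eef_pos: [0.4595, -0.0339, 0.1605]
tool_rot: [[0.876, 0.482, 0.003], [0.482, -0.876, 0.002], [0.004, -0.0, -1.0]]
force: [0.1, 8.1, 1.5]
finger_gap: -0.0002
```

```bash
python3 - <<'E'
from h import *
st()
E
```

```text
t10.40 push 7.02 F [0.1  8.06 1.49] postang~216.84 r 0.0831
```

Call:
{"fn": "move_arm", "kwargs": {"rows": [{"rx":0,"ry":0,"rz":0,"tx":0,"ty":0.0002,"tz":0,"fingers":0}]}}

```text
clock: 10.5
eef_pos: [0.4596, -0.0339, 0.1605]
tool_rot: [[0.876, 0.482, 0.003], [0.482, -0.876, 0.002], [0.004, -0.001, -1.0]]
force: [0.9, 7.3, 1.4]
finger_gap: -0.0003
```

```bash
python3 - <<'E'
from h import *
st()
E
```

```text
t10.50 push 5.94 F [0.86 7.25 1.44] postang~216.87 r 0.0830
```

Call:
{"fn": "move_arm", "kwargs": {"rows": [{"rx":0,"ry":0,"rz":0,"tx":0,"ty":0.0005,"tz":0,"fingers":0}]}}

```text
clock: 10.6
eef_pos: [0.4597, -0.0341, 0.1605]
tool_rot: [[0.876, 0.482, 0.002], [0.482, -0.876, 0.003], [0.004, -0.001, -1.0]]
force: [0.4, 8.1, 2.1]
finger_gap: 0.0001
```

```bash
python3 - <<'E'
from h import *
st()
E
```

```text
t10.60 push 6.85 F [0.44 8.06 2.12] postang~217.02 r 0.0831
```

Call:
{"fn": "move_arm", "kwargs": {"rows": [{"rx":0,"ry":0,"rz":0,"tx":0,"ty":0.0006,"tz":-0.0001,"fingers":0}]}}

```text
clock: 10.7
eef_pos: [0.4597, -0.0343, 0.1605]
tool_rot: [[0.876, 0.482, 0.002], [0.482, -0.876, 0.004], [0.003, -0.002, -1.0]]
force: [-0.1, 9.6, 0.0]
finger_gap: 0.0
```

```bash
python3 - <<'E'
from h import *
st()
E
```

```text
t10.70 push 8.48 F [-0.08  9.64  0.04] postang~217.17 r 0.0831
```

Call:
{"fn": "move_arm", "kwargs": {"rows": [{"rx":0,"ry":0,"rz":0,"tx":0,"ty":-0.005,"tz":0,"fingers":0},{"rx":0,"ry":0,"rz":0,"tx":0,"ty":-0.015,"tz":0,"fingers":0},{"rx":0,"ry":0,"rz":0,"tx":0,"ty":-0.03,"tz":0,"fingers":0},{"rx":0,"ry":0,"rz":0,"tx":0,"ty":-0.03,"tz":-0.04,"fingers":0},{"rx":0,"ry":0,"rz":0,"tx":0,"ty":-0.03,"tz":-0.08,"fingers":0},{"rx":0,"ry":0,"rz":0,"tx":0,"ty":-0.03,"tz":-0.1,"fingers":0}]}}

```text
clock: 11.3
eef_pos: [0.4451, -0.0076, 0.2633]
tool_rot: [[0.876, 0.483, 0.005], [0.483, -0.876, 0.003], [0.006, -0.0, -1.0]]
force: [-0.4, -0.1, 0.3]
finger_gap: -0.0
```

```bash
python3 - <<'E'
from h import *
save('top','t3');save('side','s3');p,d=save('wrist','w3')
s=manip.sense();np.savez('pics/w3s.npz',R=s['tool_rot'],p=s['eef_pos']);print(s['force'],s['eef_pos'])
p=cv2.imread('pics/t3.png')
cv2.imwrite('pics/t3z.png',cv2.resize(p[155:305,230:430],None,fx=4,fy=4,interpolation=cv2.INTER_CUBIC))
E
```

```text
[-1.1259675  -0.75549695 -0.34852146] [ 0.44488291 -0.00779605  0.26129346]
```

View pics/t3z.png

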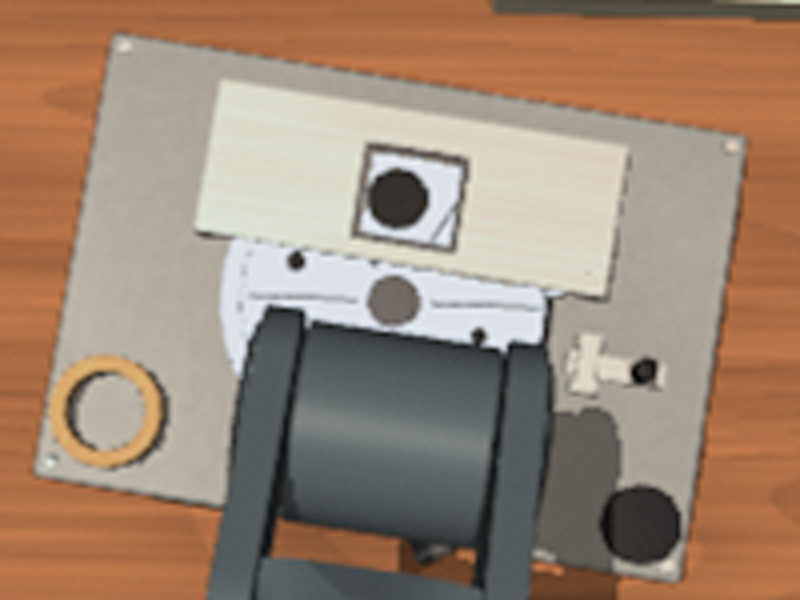

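View pics/w3.png

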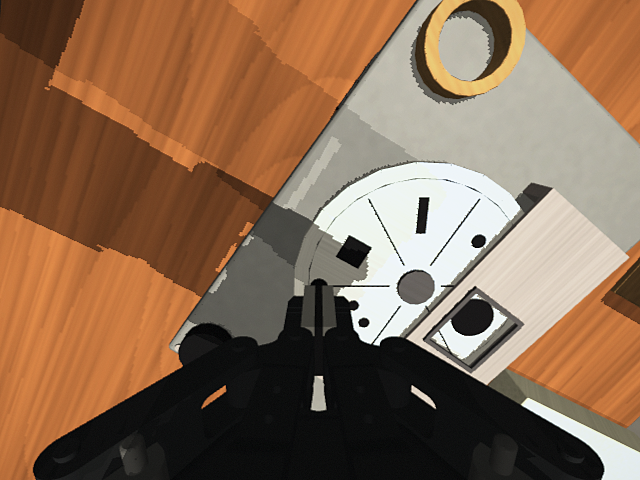

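The round opening now sits inside the window (t3z at (398,198)), and the tape roll and cap haven't moved. Next I'll check the wheel angle and plan the bolt push.

```bash
python3 - <<'E'
from h import *
P=pose('top')
l=loc(ray('top',*z2(398,198),.076,P));print('round',l,np.linalg.norm(l),np.degrees(np.arctan2(l[1],l[0])))
k=ray('top',*z2(646,370),.105,P);print('knob',k,loc(k))
print('cap',loc(ray('top',*z2(640,524),.078,P)))
th=np.degrees(YAW)
for x,y,z in [(-18,-192,.26),(-18,-192,.149),(-18,-173,.149)]:
  w=loc2w(x/1e3,y/1e3); print(w); plan([(w[0],w[1],z,th)])
E
```

```text
round [0.06306364 0.00721935] 0.06347551769702356 6.530634569780637
knob [ 0.50155735 -0.16140958  0.105     ] [-0.01889696 -0.15411487]
cap [-0.10829386 -0.16748683]
[ 0.49710247 -0.19904256]
{"tx":-0.0466,"ty":0.1927,"tz":0.0009,"rz":37.0}
[ 0.49710247 -0.19904256]
{"tx":-0.0472,"ty":0.1928,"tz":0.1119,"rz":37.0}
[ 0.49978201 -0.18023245]
{"tx":-0.0357,"ty":0.1776,"tz":0.1120,"rz":37.0}
```

Call:
{"fn": "move_arm", "kwargs": {"rows": [{"rx":0,"ry":0,"rz":8,"tx":-0.01,"ty":0.045,"tz":0,"fingers":0},{"rx":0,"ry":0,"rz":16,"tx":-0.02,"ty":0.09,"tz":0,"fingers":0},{"rx":0,"ry":0,"rz":24,"tx":-0.03,"ty":0.13,"tz":0,"fingers":0},{"rx":0,"ry":0,"rz":32,"tx":-0.04,"ty":0.17,"tz":0,"fingers":0},{"rx":0,"ry":0,"rz":37,"tx":-0.0466,"ty":0.193,"tz":0,"fingers":0},{"rx":0,"ry":0,"rz":37,"tx":-0.047,"ty":0.193,"tz":0,"fingers":0},{"rx":0,"ry":0,"rz":37,"tx":-0.047,"ty":0.193,"tz":0,"fingers":0}]}}

```text
clock: 12.15
eef_pos: [0.4962, -0.1989, 0.2593]
tool_rot: [[0.99, -0.141, 0.001], [-0.141, -0.99, 0.004], [0.001, -0.005, -1.0]]
force: [-0.3, 0.1, -0.5]
finger_gap: -0.0001
```

```bash
python3 - <<'E'
from h import *
save('wrist','w4');s=manip.sense();print(s['eef_pos'],s['force'])
print(proj('wrist',[.5016,-.1614,.105]))
th=np.degrees(YAW)
for x,y,z in [(-18.5,-192,.149)]:
  w=loc2w(x/1e3,y/1e3); plan([(w[0],w[1],z,th)])
E
```

```text
[ 0.49629984 -0.1984336   0.25973215] [0.26180724 1.02713935 0.26508652]
(np.float64(316.9576296726963), np.float64(193.75270182542167))
{"tx":0.0002,"ty":0.0010,"tz":0.1107,"rz":0.1}
```

View pics/w4.png

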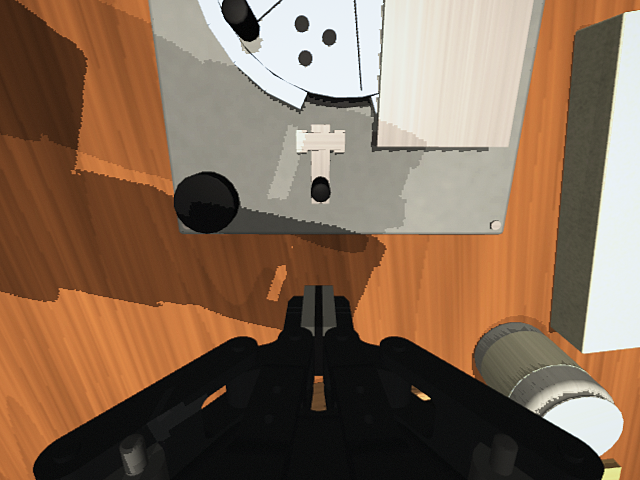

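The wrist view shows the bolt knob's top at (320,192), as predicted. The rim slot faces the tongue at (338,98), and the way down behind the knob is clear. I'll lower there.

Call:
{"fn": "move_arm", "kwargs": {"rows": [{"rx":0,"ry":0,"rz":0,"tx":0,"ty":0.001,"tz":0.04,"fingers":0},{"rx":0,"ry":0,"rz":0,"tx":0,"ty":0.001,"tz":0.075,"fingers":0},{"rx":0,"ry":0,"rz":0,"tx":0,"ty":0.001,"tz":0.1,"fingers":0},{"rx":0,"ry":0,"rz":0,"tx":0,"ty":0.001,"tz":0.11,"fingers":0},{"rx":0,"ry":0,"rz":0,"tx":0,"ty":0.001,"tz":0.11,"fingers":0},{"rx":0,"ry":0,"rz":0,"tx":0,"ty":0.001,"tz":0.11,"fingers":0}]}}

```text
clock: 12.8
eef_pos: [0.4968, -0.1987, 0.1507]
tool_rot: [[0.99, -0.139, 0.003], [-0.139, -0.99, 0.004], [0.002, -0.004, -1.0]]
force: [0.4, 1.2, 0.3]
finger_gap: 0.0002
```

```bash
python3 - <<'E'
from h import *
s=manip.sense();print(s['eef_pos'],s['force'],loc(s['eef_pos']))
th=np.degrees(YAW)
for y in (-173,-160,-147,-144):
  w=loc2w(-.0185,y/1e3); plan([(w[0],w[1],.149,th)])
E
```

```text
[ 0.49683159 -0.19867489  0.15074907] [0.41027118 1.15226742 0.34662537] [-0.01832003 -0.1916742 ]
{"tx":-0.0001,"ty":-0.0187,"tz":0.0018,"rz":0.1}
{"tx":-0.0001,"ty":-0.0317,"tz":0.0019,"rz":0.1}
{"tx":-0.0001,"ty":-0.0447,"tz":0.0019,"rz":0.1}
{"tx":-0.0001,"ty":-0.0477,"tz":0.0019,"rz":0.1}
```

Call:
{"fn": "move_arm", "kwargs": {"rows": [{"rx":0,"ry":0,"rz":0,"tx":0,"ty":-0.006,"tz":0.001,"fingers":0},{"rx":0,"ry":0,"rz":0,"tx":0,"ty":-0.011,"tz":0.001,"fingers":0},{"rx":0,"ry":0,"rz":0,"tx":0,"ty":-0.014,"tz":0.001,"fingers":0},{"rx":0,"ry":0,"rz":0,"tx":0,"ty":-0.017,"tz":0.001,"fingers":0},{"rx":0,"ry":0,"rz":0,"tx":0,"ty":-0.02,"tz":0.001,"fingers":0},{"rx":0,"ry":0,"rz":0,"tx":0,"ty":-0.023,"tz":0.001,"fingers":0},{"rx":0,"ry":0,"rz":0,"tx":0,"ty":-0.026,"tz":0.001,"fingers":0}]}}

```text
clock: 13.5
eef_pos: [0.5005, -0.173, 0.15]
tool_rot: [[0.99, -0.139, 0.003], [-0.139, -0.99, 0.003], [0.003, -0.004, -1.0]]
force: [-0.2, -1.8, 1.2]
finger_gap: -0.0001
```

Call:
{"fn": "move_arm", "kwargs": {"rows": [{"rx":0,"ry":0,"rz":0,"tx":0,"ty":-0.002,"tz":0,"fingers":0},{"rx":0,"ry":0,"rz":0,"tx":0,"ty":-0.004,"tz":0,"fingers":0}]}}

```text
clock: 13.7
eef_pos: [0.5011, -0.1689, 0.15]
tool_rot: [[0.99, -0.139, 0.003], [-0.139, -0.99, 0.003], [0.003, -0.003, -1.0]]
force: [-0.1, -3.5, 0.1]
finger_gap: -0.0004
```

Call:
{"fn": "move_arm", "kwargs": {"rows": [{"rx":0,"ry":0,"rz":0,"tx":0,"ty":-0.002,"tz":0,"fingers":0},{"rx":0,"ry":0,"rz":0,"tx":0,"ty":-0.004,"tz":0,"fingers":0}]}}

```text
clock: 13.9
eef_pos: [0.5017, -0.1649, 0.15]
tool_rot: [[0.99, -0.139, 0.003], [-0.139, -0.99, 0.003], [0.003, -0.003, -1.0]]
force: [-0.1, -2.4, 1.5]
finger_gap: -0.0003
```

```bash
python3 - <<'E'
from h import *
s=manip.sense();print(s['eef_pos'],s['force'],loc(s['eef_pos']))
E
```

```text
[ 0.50168787 -0.1648832   0.14999443] [-0.10866636 -2.36516714  1.51839683] [-0.01827786 -0.15753537]
```

Call:
{"fn": "move_arm", "kwargs": {"rows": [{"rx":0,"ry":0,"rz":0,"tx":0,"ty":-0.0025,"tz":0,"fingers":0},{"rx":0,"ry":0,"rz":0,"tx":0,"ty":-0.005,"tz":0,"fingers":0}]}}

```text
clock: 14.1
eef_pos: [0.5024, -0.1597, 0.15]
tool_rot: [[0.99, -0.139, 0.003], [-0.139, -0.99, 0.003], [0.003, -0.003, -1.0]]
force: [-0.4, -2.6, 0.9]
finger_gap: -0.0001
```

Call:
{"fn": "move_arm", "kwargs": {"rows": [{"rx":0,"ry":0,"rz":0,"tx":0,"ty":-0.0015,"tz":0,"fingers":0},{"rx":0,"ry":0,"rz":0,"tx":0,"ty":-0.0025,"tz":0,"fingers":0}]}}

```text
clock: 14.3
eef_pos: [0.5028, -0.1571, 0.15]
tool_rot: [[0.99, -0.139, 0.003], [-0.139, -0.99, 0.003], [0.003, -0.003, -1.0]]
force: [0.2, -2.2, 0.1]
finger_gap: -0.0
```

Call:
{"fn": "move_arm", "kwargs": {"rows": [{"rx":0,"ry":0,"rz":0,"tx":0,"ty":-0.001,"tz":0,"fingers":0}]}}

```text
clock: 14.4
eef_pos: [0.503, -0.156, 0.15]
tool_rot: [[0.99, -0.139, 0.003], [-0.139, -0.99, 0.003], [0.003, -0.004, -1.0]]
force: [0.2, -2.7, 0.2]
finger_gap: 0.0003
```

```bash
python3 - <<'E'
from h import *
s=manip.sense();print(s['eef_pos'],s['force'],loc(s['eef_pos']))
E
```

```text
[ 0.50295085 -0.15596191  0.1499695 ] [ 0.17244721 -2.72281243  0.24805011] [-0.01828566 -0.14852513]
```

Call:
{"fn": "move_arm", "kwargs": {"rows": [{"rx":0,"ry":0,"rz":0,"tx":0,"ty":-0.001,"tz":0,"fingers":0}]}}

```text
clock: 14.5
eef_pos: [0.5031, -0.1549, 0.15]
tool_rot: [[0.99, -0.139, 0.003], [-0.139, -0.99, 0.003], [0.003, -0.003, -1.0]]
force: [-0.4, -2.7, -0.5]
finger_gap: 0.0002
```

Call:
{"fn": "move_arm", "kwargs": {"rows": [{"rx":0,"ry":0,"rz":0,"tx":0,"ty":-0.0007,"tz":0,"fingers":0}]}}

```text
clock: 14.6
eef_pos: [0.5032, -0.1542, 0.15]
tool_rot: [[0.99, -0.139, 0.003], [-0.139, -0.99, 0.003], [0.003, -0.003, -1.0]]
force: [-0.4, -2.0, 0.2]
finger_gap: -0.0001
```

Call:
{"fn": "move_arm", "kwargs": {"rows": [{"rx":0,"ry":0,"rz":0,"tx":0,"ty":-0.0007,"tz":0,"fingers":0}]}}

```text
clock: 14.7
eef_pos: [0.5033, -0.1534, 0.15]
tool_rot: [[0.99, -0.139, 0.003], [-0.139, -0.99, 0.003], [0.003, -0.004, -1.0]]
force: [-0.1, -3.7, 0.3]
finger_gap: 0.0
```

Force is starting to rise near the expected end, so I'll continue in small steps.

Call:
{"fn": "move_arm", "kwargs": {"rows": [{"rx":0,"ry":0,"rz":0,"tx":0,"ty":-0.0005,"tz":0,"fingers":0}]}}

```text
clock: 14.8
eef_pos: [0.5034, -0.1529, 0.15]
tool_rot: [[0.99, -0.139, 0.003], [-0.139, -0.99, 0.003], [0.003, -0.003, -1.0]]
force: [-0.1, -2.0, 0.2]
finger_gap: -0.0001
```

```bash
python3 - <<'E'
from h import *
s=manip.sense();print(s['eef_pos'],s['force'],loc(s['eef_pos']))
E
```

```text
[ 0.50338609 -0.15289238  0.14998995] [-0.11590564 -1.97287473  0.23958013] [-0.01828766 -0.1454249 ]
```

Call:
{"fn": "move_arm", "kwargs": {"rows": [{"rx":0,"ry":0,"rz":0,"tx":0,"ty":-0.0006,"tz":0,"fingers":0}]}}

```text
clock: 14.9
eef_pos: [0.5035, -0.1523, 0.15]
tool_rot: [[0.99, -0.139, 0.003], [-0.139, -0.99, 0.003], [0.003, -0.003, -1.0]]
force: [-1.4, -3.3, 0.0]
finger_gap: -0.0001
```

Call:
{"fn": "move_arm", "kwargs": {"rows": [{"rx":0,"ry":0,"rz":0,"tx":0,"ty":-0.0006,"tz":0,"fingers":0}]}}

```text
clock: 15.0
eef_pos: [0.5036, -0.1516, 0.15]
tool_rot: [[0.99, -0.139, 0.003], [-0.139, -0.99, 0.003], [0.003, -0.003, -1.0]]
force: [-0.7, -2.6, 0.4]
finger_gap: 0.0002
```

Call:
{"fn": "move_arm", "kwargs": {"rows": [{"rx":0,"ry":0,"rz":0,"tx":0,"ty":-0.0006,"tz":0,"fingers":0}]}}

```text
clock: 15.1
eef_pos: [0.5036, -0.151, 0.15]
tool_rot: [[0.99, -0.139, 0.003], [-0.139, -0.99, 0.003], [0.003, -0.003, -1.0]]
force: [-0.7, -2.7, 0.6]
finger_gap: -0.0001
```

Call:
{"fn": "move_arm", "kwargs": {"rows": [{"rx":0,"ry":0,"rz":0,"tx":0,"ty":-0.0005,"tz":0,"fingers":0}]}}

```text
clock: 15.2
eef_pos: [0.5037, -0.1506, 0.15]
tool_rot: [[0.99, -0.139, 0.003], [-0.139, -0.99, 0.003], [0.003, -0.003, -1.0]]
force: [-2.5, -5.9, 0.4]
finger_gap: 0.0001
```

```bash
python3 - <<'E'
from h import *
s=manip.sense();print(s['eef_pos'],s['force'],loc(s['eef_pos']))
E
```

```text
[ 0.50373928 -0.15059323  0.15002424] [-2.52129562 -5.86608478  0.38177491] [-0.01826225 -0.14309892]
```

Call:
{"fn": "move_arm", "kwargs": {"rows": [{"rx":0,"ry":0,"rz":0,"tx":0,"ty":-0.0005,"tz":0,"fingers":0}]}}

```text
clock: 15.3
eef_pos: [0.5038, -0.1505, 0.15]
tool_rot: [[0.99, -0.138, 0.003], [-0.138, -0.99, 0.002], [0.003, -0.002, -1.0]]
force: [-1.7, -9.3, 0.8]
finger_gap: -0.0002
```

```bash
python3 - <<'E'
from h import *
s=manip.sense();print(s['eef_pos'],s['force'],loc(s['eef_pos']))
E
```

```text
[ 0.50377146 -0.15047775  0.15003818] [-1.74444827 -9.26182024  0.82974079] [-0.01824667 -0.14298005]
```

Firm end at 9 N with no further motion. I'll retreat, lift and go back well clear so the cameras can see.

Call:
{"fn": "move_arm", "kwargs": {"rows": [{"rx":0,"ry":0,"rz":0,"tx":0,"ty":0.005,"tz":0,"fingers":0},{"rx":0,"ry":0,"rz":0,"tx":0,"ty":0.02,"tz":0,"fingers":0},{"rx":0,"ry":0,"rz":0,"tx":0,"ty":0.03,"tz":-0.03,"fingers":0},{"rx":0,"ry":0,"rz":0,"tx":0,"ty":0.04,"tz":-0.08,"fingers":0},{"rx":0,"ry":0,"rz":0,"tx":0,"ty":0.06,"tz":-0.12,"fingers":0},{"rx":0,"ry":0,"rz":0,"tx":-0.04,"ty":0.08,"tz":-0.15,"fingers":0},{"rx":0,"ry":0,"rz":0,"tx":-0.08,"ty":0.1,"tz":-0.15,"fingers":0},{"rx":0,"ry":0,"rz":0,"tx":-0.12,"ty":0.12,"tz":-0.15,"fingers":0},{"rx":0,"ry":0,"rz":0,"tx":-0.15,"ty":0.14,"tz":-0.15,"fingers":0},{"rx":0,"ry":0,"rz":0,"tx":-0.15,"ty":0.14,"tz":-0.15,"fingers":0}]}}

```text
clock: 16.3
eef_pos: [0.3323, -0.2701, 0.2995]
tool_rot: [[0.99, -0.142, 0.003], [-0.142, -0.99, 0.002], [0.003, -0.002, -1.0]]
force: [1.2, -0.4, -0.7]
finger_gap: 0.0001
```

```bash
python3 - <<'E'
from h import *
save('top','t5');save('side','s5');s=manip.sense();print(s['eef_pos'],s['force'],s['clock'])
p=cv2.imread('pics/t5.png')
cv2.imwrite('pics/t5z.png',cv2.resize(p[155:305,230:430],None,fx=4,fy=4,interpolation=cv2.INTER_CUBIC))
E
```

```text
[ 0.33490022 -0.26935422  0.29950206] [-0.1631913  -0.14193067 -0.70882518] 16.4
```

View pics/t5z.png

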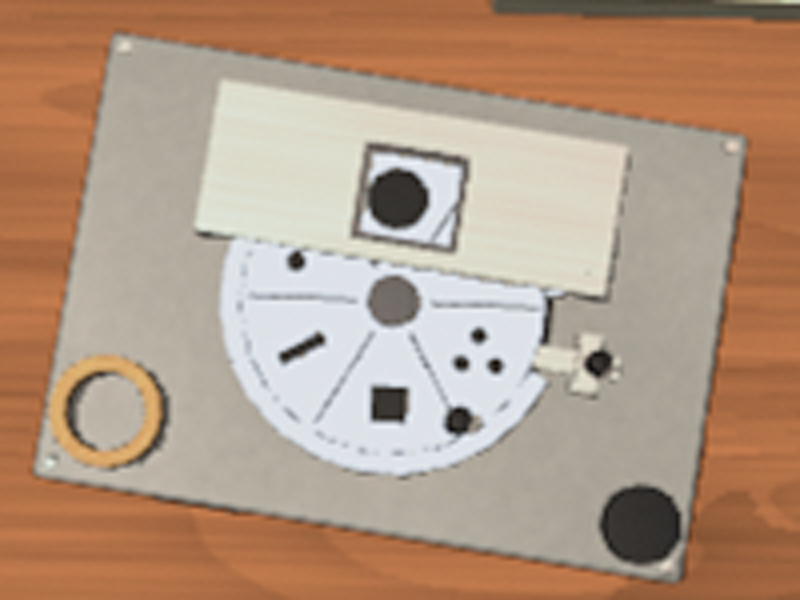

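View pics/t5.png

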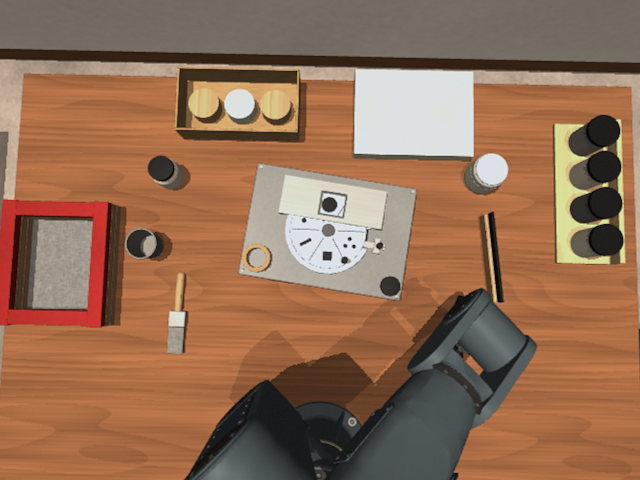

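```bash
python3 - <<'E'
from h import *
P=pose('top')
a=loc(ray('top',*z2(646,370),.105,P));b=loc(ray('top',*z2(599,362),.105,P));print('bolt travel',b-a)
l=loc(ray('top',*z2(459,421),.116,P));print('post',np.linalg.norm(l),np.degrees(np.arctan2(l[1],l[0]))%360-210)
l=loc(ray('top',*z2(398,198),.076,P));print('round',np.degrees(np.arctan2(l[1],l[0])))
a=cv2.imread('pics/t3.png').astype(int);b=cv2.imread('pics/t5.png').astype(int)
print('window diff',np.abs(a-b)[188:220,318:348].max())
manip.close_job()
E
```

```text
bolt travel [0.00018696 0.02810476]
post 0.08349567414548541 6.473790000858173
round 6.530634569780637
window diff 5
the job is handed in; nothing more can be done
```

The wheel is turned to the round opening and resting against its sprung stop, the lock bolt is home, and the job has been handed in with the robot clear.

- **Wheel:** I pushed the post anticlockwise with closed fingers, in fine steps near the end. The push rose from about 4.2 N of drag to 8.5 N at the stop, which is about 4.3 N above the drag. The highest reading on the wheel was about 10 N. After release, the top view put the wheel at about +6.5° (0.114 rad), with the post and the opening agreeing. The round opening showed in the window, and that view did not change when the bolt went in.
- **Bolt:** I pushed the knob from behind with 2 to 3.5 N until it hit a hard end at about 9 N. The picture gives 28.1 mm of travel against the 28 mm specified, with the tongue in the rim slot.
- **Other things:** Everything else looked in place in the before and after top views. I compared these by eye only.
- **Finish:** Hand-in was at about 16.4 s, with wrist force near zero.
- **Doubts:** Single force readings vary by about 1 N, so the 4.3 N margin is only that exact. By the robot's own position at the final press the wheel stood about 0.7° further on than the pictures show, which is within my calibration error. No check failed.

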